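# Seal the certificate, tick the journal, clear the pens into the desk tidy

## Robot

A 6-joint arm with a two-finger parallel gripper is mounted at the origin on the work surface. World frame = base frame: x ahead of the robot, y to its left, z up, the work surface at z = 0. Lengths are in m, angles in rad, forces in N, time in s.
With the tool pointing down it reaches from about 0.35 to 0.775 m from the base axis. Payload 7.3 kg.
Tool frame: the origin (TCP) lies midway between the tips of the shut fingers; the grasp point (between the pads) lies 19 mm behind it (r.grip_depth is the distance from the TCP to the grasp point, in m); z points along the fingers, y is the line along which they close (so a half turn about z gives the same grasp; the last joint's range is limited). The gripper opens to 92 mm and grips with 3 to 60 N. Pads are 19 mm wide; open, the fingers measure 130 mm over their backs; the gripper's body (75 mm by 190 mm) begins 47 mm behind the grasp point.
Start: joints at [-1.388, 0.342, 1.524, -0, 1.275, -0.146], TCP at [0.17, -0.497, 0.227] pointing down, gripper open.
Joint ranges: [-2.53, 2.53], [-0.77, 2.02], [0.04, 2.7], [-1, 4.14], [0.28, 2.66], [-3.11, 3.11]. Speed limits (rad/s): [2.57, 2.57, 3.14, 3.14, 3.14, 3.14].

## Interface

Orientations are given as a 3x3 rotation matrix whose columns are the frame's x, y, z axes.
In Python, from cell import r gives the robot as it stands. Calls block until the motion is done:
- r.move_to(position, orientation): joint-space move of the TCP to a pose.
- r.line_to(position, rate=0.15, rotation=None): straight line of the TCP; rotation=None keeps the orientation; rate is the mean speed in m/s.
- r.move_joints(angles): joint-space move.
- r.command_gripper(opening): opening from 0.0 (shut) to 1.0 (fully open); the grip force is fixed at half the most; returns when the fingers have stopped.
- r.wait(seconds).
- r.solve_ik(position, orientation): joint angles nearest the present ones, or None.
- r.get_obs(): the state.
- r.snapshot(name): name is "scene" or "top" or "wrist"; returns the picture (420x560x3 uint8, red, green, blue); there is no depth.
- r.camera_model(name): a dict with "fov_y" (degrees; the focal length in pixels is half the picture's height over the tangent of half this angle, whatever the lens; pixels are square), "cx", "cy" (the principal point, pixels), "extrinsics" (4x4, takes a point from camera to world coordinates). Camera axes: x right, y up, looking along -z (the intrinsics and any distortion apply to the point x, -y, -z); pixel columns grow to the right and rows downward; lengths in m; the calibration is good to about 2 mm. The wrist camera is an equidistant fisheye: a pixel r from the principal point sees the ray r / f radians off the axis. A picture is of the moment at which its call begins: read the wrist's pose just before it. camera_model takes no time and is no camera call; for the wrist camera it gives the pose at the moment of the call.
A pose or a line that the arm cannot do raises r.MotionError and nothing moves.
- r.finish_job(): hands the job in; it is judged then, once.
Trained networks look in the newest picture that a camera, given by its name, has taken for a name from the list of things; names that differ only in an ending like _2 or _b are one class to them, and where a whole thing is asked for, a point or a joint stands for the part that bears it (a point fixed in the world has none). Each returns a list of dicts, best first, with "conf" (0 to 1); they miss things now and then, are a little off and sometimes report something else, mostly with a low value. They report only what shows in the picture. A call takes as long as a camera call.
- r.look_for(label, camera): "uv" ([column, row] in pixels, amid what is visible of it).
- r.trace(label, camera): "mask" (420x560 bool, what is visible of it) and "uv" ([column, row] in pixels, amid what is visible of it).
- r.place_of(label, camera): "uv" ([column, row] in pixels: a listed point, or the origin of a listed thing).
The state is a dict: "clock": time; "qpos": joint angles; "qvel": joint speeds; "joint_torque": joint torques, N m; "tcp_pos": TCP position; "ee_rot": TCP orientation; "ft_force": force on the tool from outside, world axes, zero at the start; "moment": the same for the moment, N m; "width": opening from 0.0 (shut) to 1.0 (fully open); "grip_force": force on a finger pad.
Only numpy, scipy, OpenCV 4.12 (cv2) and the standard library are available. Lean on these libraries where they do the work, as an engineer would, in place of code of your own. Each camera call takes 0.05 s, during which the arm holds its last target. There are 200 camera calls.

## Task

Seal the certificate waiting in the desk press by pushing the press's lever all the way down, and let it come back up. Then enter it in the journal pad: with the stylus, touch the three tick boxes on the screen one after the other, beginning with the far one and ending with the one nearest you. Clear the desk too: the stylus and every pen, highlighter or letter opener lying about must end up standing in the wells of the wooden desk tidy, either end down, with the paperweight and the block of notes left where they are.

Things in the scene. Friction and masses are not known exactly. Their poses are not given: they have to be found in the camera images.
- press: dark cast-iron desk seal press, fixed, left or right of the middle: bed 170 x 64 mm, frame 112 mm high, a certificate lying in its throat (flat sheet, only drawn). Origin under the bed, on the desk; its -x points to its front, towards the robot's side, where the lever sticks out. The lever's hinge pin lies along the press's y at (10, 0, 128) mm.
- lever (a joint): lever of the press, rad: 0 = at rest, raised 0.48 above level; grows as the knob is pushed down; 0.48 = end of stroke (lever level). A spring brings it back up. About 5 N on the knob starts it, about 12 N holds it fully down.
- lever_knob (a point): centre of the flat top of the lever's round wooden knob, 42 mm across. It moves on an arc: at joint value q it lies (0.165 cos e - 0.020 sin e) m in front of the hinge pin and (0.165 sin e + 0.020 cos e) m above it, with e = 0.48 - q; in all about 74 mm down and 28 mm forward (press's -x).
- journal: journal pad: black, flat, fixed signing pad with a white touch screen, 150 (x) x 112 (y) x 14 mm, lying in front of the robot. Origin in the middle of its underside. Three tick boxes (dark square outlines, 20 mm) stand in a column along its left (+y) side, 40 mm apart, each with grey lines of text beside it.
- box1 (a point): centre of the far tick box, on the screen's surface (14 mm above the desk)
- box2 (a point): centre of the middle tick box, on the screen's surface
- box3 (a point): centre of the near tick box (nearest the robot), on the screen's surface
- tidy: desk tidy for pens, fixed, on the other side than the press: a solid block of brown wood 106 (x) x 156 (y) x 85 mm high with six square wells in its top (2 along x by 3 along y), each 32 x 32 mm, floor 7 mm above the desk, mouth chamfered 3 mm; centres at x = -25, +25 mm and y = -50, 0, +50 mm. Origin in the middle of its underside, z up.
- stylus: stylus of the journal pad, always present: white plastic bar 13 x 13 mm with rounded edges, grey conical nib at its -x end, 160 mm long in all (barrel 130, nib 30). Origin at the middle of its length, on its axis; x runs along it away from the nib. Starts lying with the nib roughly towards the robot.
- stylus_nib (a point): the very tip of the stylus's nib (radius 2 mm), 80 mm from the stylus's origin along its -x
- ballpoint: steel ballpoint pen, square barrel 12 x 12 mm with rounded edges, 146 mm long: barrel from -50 to +62 mm, conical point at -73 mm, 8 mm thick push button at +73 mm. May be absent. Origin at the middle of its length, on its axis; x runs along it away from the point.
- fountain_pen: capped black fountain pen with brass trim, square barrel 15 x 15 mm with rounded edges, 142 mm long, 136 of it barrel. May be absent. Origin at the middle of its length, on its axis; x runs along it.
- highlighter: flat grey highlighter with black cap, 128 mm long, 20 mm wide (y) and 15 mm thick (z). May be absent. Origin at the middle of its length, on its axis; x runs along it, cap at -x.
- letter_opener: letter opener 180 mm long: dark wooden handle 14 wide (y) x 12 mm from +5 to +90 mm, steel blade 13 wide (y) x 3 mm thick (z), in the middle of the handle's thickness, from +5 to -80 mm, then a 10 mm point. May be absent. Origin at the middle of its length, on its axis; x runs along it towards the handle's end.
- paperweight: green glass paperweight, round, 72 mm across, 46 mm high, 0.35 kg; stays where it is. Origin under its centre.
- notes: block of paper notes 76 x 76 x 30 mm, in front of the tidy; stays where it is. Origin under its centre.

How it is judged:
On the way, in this order (a step that is already met when the one before it is completed fails the run):
1. the press's lever is pushed down to the end of its stroke (value of joint lever above 0.44 rad), for 0.15 s.
2. the stylus's nib touches the far tick box on the journal pad, within 10 mm of its centre (horizontal distance between stylus_nib and box1 below 0.01 m and distance between stylus_nib and box1 below 0.013 m and contact force between stylus and journal above 0.15 N), for 0.1 s.
3. the stylus's nib touches the middle tick box on the journal pad, within 10 mm of its centre (horizontal distance between stylus_nib and box2 below 0.01 m and distance between stylus_nib and box2 below 0.013 m and contact force between stylus and journal above 0.15 N), for 0.1 s.
4. the stylus's nib touches the near tick box on the journal pad, within 10 mm of its centre (horizontal distance between stylus_nib and box3 below 0.01 m and distance between stylus_nib and box3 below 0.013 m and contact force between stylus and journal above 0.15 N), for 0.1 s.
At the end, for the whole second after the job is handed in: Stylus and every pen, highlighter or letter opener present stand in wells of the tidy, down on its floor, within 0.45 rad of vertical; lever back up (below 0.08 rad); paperweight and notes within 40 mm of where they were (x of stylus in the frame of tidy between -0.055 and 0.055 m and y of stylus in the frame of tidy between -0.08 and 0.08 m and z of stylus in the frame of tidy between 0.04 and 0.102 m and angle between the x axis of each of stylus, ballpoint, fountain_pen, highlighter, letter_opener and the z axis of tidy, either way round below 0.45 rad and x of ballpoint in the frame of tidy between -0.055 and 0.055 m and y of ballpoint in the frame of tidy between -0.08 and 0.08 m and z of ballpoint in the frame of tidy between 0.04 and 0.095 m and x of fountain_pen in the frame of tidy between -0.055 and 0.055 m and y of fountain_pen in the frame of tidy between -0.08 and 0.08 m and z of fountain_pen in the frame of tidy between 0.04 and 0.093 m and x of highlighter in the frame of tidy between -0.055 and 0.055 m and y of highlighter in the frame of tidy between -0.08 and 0.08 m and z of highlighter in the frame of tidy between 0.04 and 0.086 m and x of letter_opener in the frame of tidy between -0.055 and 0.055 m and y of letter_opener in the frame of tidy between -0.08 and 0.08 m and z of letter_opener in the frame of tidy between 0.04 and 0.112 m and value of joint lever below 0.08 rad and distance of each of paperweight, notes from where it was at the start of the episode below 0.04 m); the robot touches nothing.
Of ballpoint, fountain_pen, highlighter, letter_opener only 2 to 4 are there at a start; the rules pass over those that are not, and their reading is None.
At some moment in a run one of stylus, ballpoint, fountain_pen, highlighter, letter_opener may be knocked a few centimetres aside while the robot is not near it.
It also fails if it takes over 210 s, if anything falls off the work surface, if the arm or the gripper's body presses on something with over 40 N, if the wrist force passes 120 N, or if a joint passes its speed limit or range.

## Working session

There is one attempt and no reset: what is moved stays moved. The work goes in short steps, each a Python script; the robot and the scene stay as the last script left them, time stands still between calls to the robot, and variables do not carry over. Pictures are saved under pics/ and viewed, at most 14 in all, crops included, and the job is handed in when it is done.

```bash
ls; mkdir -p pics
cat > h.py <<'E'
import numpy as np, cv2
from cell import r
def snap(n):
    return r.snapshot(n), r.camera_model(n)
def ray(m,uv,fish=False):
    f=210/np.tan(np.radians(m["fov_y"])/2); E=np.array(m["extrinsics"])
    a=(uv[0]-m["cx"])/f; b=(uv[1]-m["cy"])/f
    if fish:
        t=np.hypot(a,b); s=np.sin(t)/max(t,1e-9); d=np.array([a*s,-b*s,-np.cos(t)])
    else: d=np.array([a,-b,-1.])
    return E[:3,3],E[:3,:3]@d
def onz(m,uv,z,fish=False):
    o,d=ray(m,uv,fish); return o+d*(z-o[2])/d[2]
def save(img,name): cv2.imwrite("pics/"+name,cv2.cvtColor(img,cv2.COLOR_RGB2BGR))
E
python3 - <<'E'
from h import *
L=["press","lever_knob","journal","box1","box2","box3","tidy","stylus","stylus_nib","ballpoint","fountain_pen","highlighter","letter_opener","paperweight","notes"]
Z=dict(lever_knob=.128+.165*np.sin(.48)+.02*np.cos(.48),box1=.014,box2=.014,box3=.014,stylus=.0065,stylus_nib=.0065,ballpoint=.006,fountain_pen=.0075,highlighter=.0075,letter_opener=.006)
for c in ["top","scene"]:
    im,m=snap(c); save(im,c+"0.png")
    print(c,m["fov_y"],np.round(m["extrinsics"],3).tolist())
    for l in L:
        for d in r.place_of(l,c)[:2]:
            print(l,round(d["conf"],2),np.round(d["uv"],1),np.round(onz(m,d["uv"],Z.get(l,0)),3))
E
```

```text
pics
top 45.07337207786587 [[-0.021, 0.987, -0.159, 0.32], [-1.0, -0.019, 0.01, 0.005], [0.007, 0.159, 0.987, 1.2], [0.0, 0.0, 0.0, 1.0]]
press 0.82 [133.9 205.6] [0.539 0.335 0.   ]
lever_knob 0.58 [107.3 247.8] [0.417 0.323 0.222]
journal 0.82 [273.1 237.5] [0.456 0.002 0.   ]
box1 0.96 [258.3 237. ] [0.456 0.037 0.014]
box1 0.9 [260.5 223.4] [0.488 0.031 0.014]
box2 0.96 [258.3 237. ] [0.456 0.037 0.014]
box2 0.9 [260.5 223.4] [0.488 0.031 0.014]
box3 0.96 [258.3 237. ] [0.456 0.037 0.014]
box3 0.9 [260.5 223.4] [0.488 0.031 0.014]
tidy 0.72 [407.4 199.5] [ 0.542 -0.324  0.   ]
tidy 0.16 [220.8 254.3] [0.418 0.127 0.   ]
stylus 0.89 [323.  175.9] [ 0.603 -0.121  0.006]
stylus 0.75 [411.  199.3] [ 0.541 -0.331  0.006]
stylus_nib 0.71 [335.1 207.4] [ 0.525 -0.148  0.006]
ballpoint 0.66 [219.5 250.9] [0.426 0.129 0.006]
fountain_pen 0.66 [258.8 254.2] [0.416 0.037 0.008]
fountain_pen 0.48 [335.9 208. ] [ 0.523 -0.15   0.008]
highlighter 0.38 [108.7 246.9] [0.44  0.39  0.008]
letter_opener 0.63 [257.3 174.5] [0.609 0.037 0.006]
paperweight 0.73 [332.8 254. ] [ 0.414 -0.139  0.   ]
not
[... 389 characters left out ...]
[281.2 214.9] [0.407 0.033 0.014]
box1 0.88 [286.5 227.6] [0.452 0.031 0.014]
box2 0.96 [281.2 214.9] [0.407 0.033 0.014]
box2 0.88 [286.5 227.6] [0.452 0.031 0.014]
box3 0.96 [281.2 214.9] [0.407 0.033 0.014]
box3 0.88 [286.5 227.6] [0.452 0.031 0.014]
tidy 0.8 [174.3 301.7] [ 0.543 -0.319  0.   ]
tidy 0.65 [292.  240.6] [0.49  0.033 0.   ]
stylus 0.79 [251.1 294. ] [ 0.599 -0.127  0.006]
stylus_nib 0.83 [235.  270.2] [ 0.52  -0.146  0.006]
stylus_nib 0.5 [225.7 235.2] [ 0.408 -0.138  0.006]
ballpoint 0.52 [311.8 205.6] [0.406 0.132 0.006]
letter_opener 0.84 [314.2 278.6] [0.62  0.044 0.006]
paperweight 0.69 [225.6 233.4] [ 0.399 -0.136  0.   ]
notes 0.8 [174.8 244.7] [ 0.381 -0.28   0.   ]
```

Run:
```python
import cv2
a=cv2.imread("pics/top0.png")[120:330,60:480]; cv2.imwrite("pics/top0c.png",cv2.resize(a,(800,400),interpolation=cv2.INTER_CUBIC))
```

```text
(no output)
```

View pics/top0c.png

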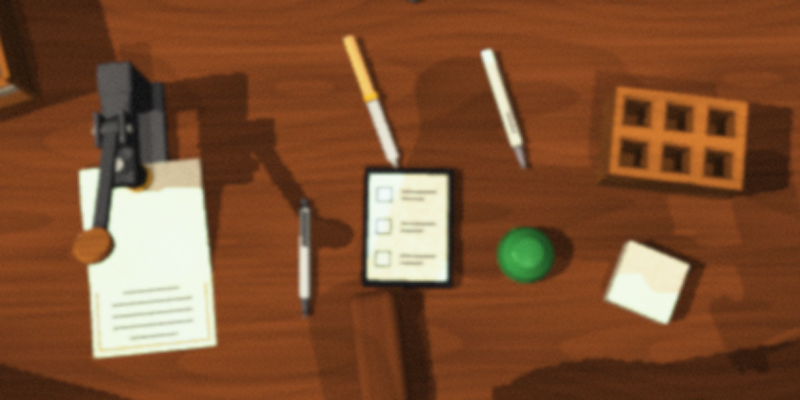

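View pics/scene0.png

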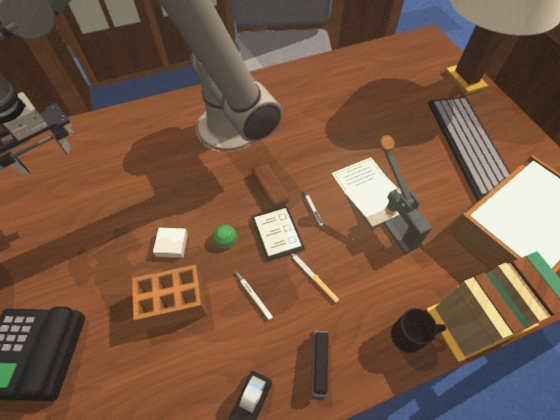

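The top view shows stylus, ballpoint (left of the journal), letter opener (yellow handle, far of the journal), tidy on the right and press on the left. There is no fountain pen or highlighter. The scene view agrees. Next is a closer look with the wrist camera.

```bash
cat >> h.py <<'E'
def R(yaw):  # tool down, tool y (closing line) at world angle yaw
    c,s=np.cos(yaw),np.sin(yaw); y=np.array([c,s,0.]); z=np.array([0,0,-1.]); return np.column_stack([np.cross(y,z),y,z])
Z=dict(lever_knob=.128+.165*np.sin(.48)+.02*np.cos(.48),box1=.014,box2=.014,box3=.014,stylus=.0065,stylus_nib=.0065,ballpoint=.006,fountain_pen=.0075,highlighter=.0075,letter_opener=.006)
def axis(label,cam,m):
    """traced mask -> points on the plane of its axis -> centre, direction, length"""
    t=r.trace(label,cam)
    if not t: return None
    k=t[0]["mask"]; v,u=np.nonzero(k); z=Z[label]
    P=np.array([onz(m,p,z,cam=="wrist")[:2] for p in zip(u,v)])
    c=P.mean(0); d=np.linalg.svd(P-c,full_matrices=False)[2][0]; s=(P-c)@d
    lo,hi=np.percentile(s,[.5,99.5]); return t[0]["conf"],c+d*(lo+hi)/2,d,hi-lo,(P-c)@[-d[1],d[0]]
E
python3 - <<'E'
from h import *
o=r.get_obs(); print(np.round(o["ee_rot"],2).tolist())
for i,(p) in enumerate([(.45,.2,.36),(.5,0.0,.36),(.5,-.22,.36)]):
    r.move_to(p,R(-np.pi/2))
    im,m=snap("wrist"); save(im,f"w{i}.png")
    if i==0: print(m["fov_y"],np.round(m["extrinsics"],3).tolist(), r.get_obs()["tcp_pos"],r.get_obs()["qpos"])
    for l in ["lever_knob","journal","box1","tidy","stylus","stylus_nib","ballpoint","letter_opener","fountain_pen","highlighter","paperweight","notes","press"]:
        for d in r.place_of(l,"wrist")[:3]:
            if d["conf"]>.45: print(i,l,round(d["conf"],2),np.round(d["uv"],0),np.round(onz(m,d["uv"],Z.get(l,0),True),3))
    for l in ["stylus","ballpoint","letter_opener"]:
        a=axis(l,"wrist",m)
        if a: print(i,"AX",l,[np.round(x,3) for x in a[:4]])
E
python3 - <<'E'
import cv2,numpy as np
a=[cv2.imread(f"pics/w{i}.png") for i in (0,2)]
cv2.imwrite("pics/w02.png",cv2.resize(np.hstack(a),(800,300),interpolation=cv2.INTER_AREA))
E
```

```text
[[0.95, 0.32, 0.0], [0.32, -0.95, -0.0], [-0.0, 0.0, -1.0]]
65.70646984690485 [[-0.001, 0.966, 0.259, 0.519], [-1.0, -0.001, -0.0, 0.199], [0.0, -0.259, 0.966, 0.517], [0.0, 0.0, 0.0, 1.0]] [0.45026034 0.19942133 0.35981405] [ 2.61236719e-01  2.11475523e-01  1.34202524e+00 -1.13176536e-04
  1.58844078e+00  1.83306443e+00]
0 lever_knob 0.71 [161. 231.] [0.418 0.319 0.222]
0 journal 0.77 [399. 170.] [0.451 0.001 0.   ]
0 box1 0.93 [382. 195.] [0.41  0.033 0.014]
0 box1 0.74 [384. 169.] [0.453 0.031 0.014]
0 box1 0.61 [387. 142.] [0.497 0.029 0.014]
0 tidy 0.97 [540. 132.] [ 0.542 -0.323  0.   ]
0 stylus 0.57 [466.  88.] [ 0.601 -0.122  0.006]
0 stylus_nib 0.65 [477. 131.] [ 0.526 -0.148  0.006]
0 ballpoint 0.97 [321. 192.] [0.412 0.133 0.006]
0 letter_opener 0.67 [376.  69.] [0.615 0.046 0.006]
0 paperweight 0.68 [466. 195.] [ 0.408 -0.141  0.   ]
0 paperweight 0.47 [385. 143.] [0.493 0.028 0.   ]
0 notes 0.86 [516. 211.] [ 0.378 -0.276  0.   ]
0 notes 0.49 [156. 230.] [0.344 0.419 0.   ]
0 press 0.97 [196. 110.] [0.546 0.333 0.   ]
0 AX stylus [np.float64(0.59), array([ 0.603, -0.124]
[... 1470 characters left out ...]
ylus 0.72 [221. 106.] [ 0.602 -0.126  0.006]
2 stylus 0.7 [344. 142.] [ 0.545 -0.319  0.006]
2 stylus_nib 0.92 [232. 153.] [ 0.526 -0.142  0.006]
2 ballpoint 0.76 [ 91. 220.] [0.413 0.134 0.006]
2 letter_opener 0.61 [124. 103.] [0.618 0.045 0.006]
2 paperweight 0.86 [235. 222.] [ 0.409 -0.143  0.   ]
2 notes 0.97 [318. 244.] [ 0.372 -0.284  0.   ]
2 press 0.89 [ 12. 160.] [0.538 0.338 0.   ]
2 AX stylus [np.float64(0.56), array([ 0.602, -0.124]), array([-0.963, -0.27 ]), np.float64(0.154)]
2 AX ballpoint [np.float64(0.73), array([0.433, 0.13 ]), array([-1.   ,  0.005]), np.float64(0.114)]
2 AX letter_opener [np.float64(0.59), array([0.617, 0.046]), array([-0.946, -0.323]), np.float64(0.175)]
```

View pics/w02.png

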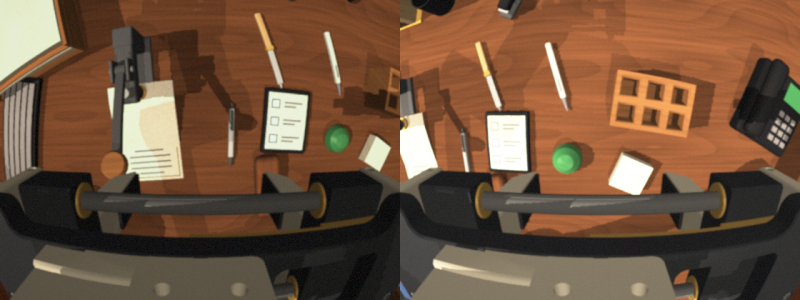

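View pics/w1.png

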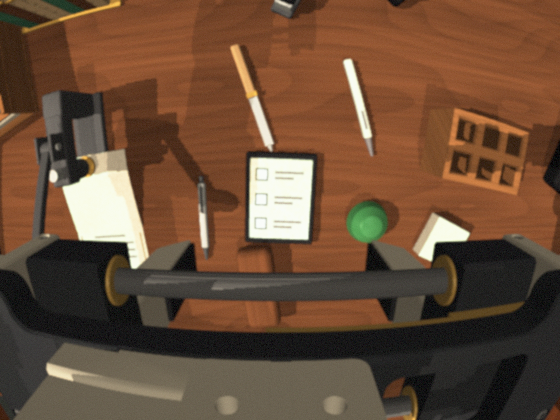

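The wrist views agree with the top and scene cameras to within about 5 mm; the knob is at about (0.416, 0.322). The next move is to push the lever along its arc while watching the force.

Run:
```python
from h import *
O=np.array([.544,.334]); k=np.array([.416,.322]); yaw=np.arctan2(*(O-k)[::-1]); f=-np.array([np.cos(yaw),np.sin(yaw)])
def K(q):
    e=.48-q; x=.165*np.cos(e)-.02*np.sin(e); z=.128+.165*np.sin(e)+.02*np.cos(e)
    return np.append(k+f*(x-.1371),z)
Rr=R(-np.pi/2)
r.command_gripper(0)
r.move_to(K(0)+[0,0,.06],Rr); r.line_to(K(0)+[0,0,.012],rate=.1); r.wait(.2)
f0=r.get_obs()["ft_force"]; print("yaw",yaw,"f0",f0)
q=-.06; lastF=0
while q<.56:
    r.line_to(K(q),rate=.06); F=r.get_obs()["ft_force"]-f0; print(round(q,2),np.round(F,1), end=" ")
    if F[2]>28: break
    q+=.03 if q<.4 else .01
print("\nend",q,r.get_obs()["tcp_pos"],K(q)); r.wait(.4); print(np.round(r.get_obs()["ft_force"]-f0,1))
im,m=snap("scene"); save(im,"press.png"); d=r.place_of("lever_knob","scene")[0]; print(d["conf"],onz(m,d["uv"],.148))
for a in np.linspace(q,-.06,8): r.line_to(K(a),rate=.1)
r.line_to(K(0)+[0,0,.1])
```

```text
yaw 0.0934767811585895 f0 [-0.11614688  0.01329188  0.07418993]
-0.06 [ 0.5  0.2 -0.6] -0.03 [4.  0.9 2.8] 0.0 [5.  0.7 3.1] 0.03 [4.6 1.2 2.1] 0.06 [4.9 1.1 4.7] 0.09 [5.4 0.3 4.4] 0.12 [ 4.9 -0.7  5. ] 0.15 [4.5 0.3 4.6] 0.18 [4.1 0.8 5.5] 0.21 [5.2 0.3 5.9] 0.24 [6.  0.8 6.2] 0.27 [4.8 0.  6.9] 0.3 [ 5.  -0.8  7. ] 0.33 [ 5.6 -0.2  8. ] 0.36 [4.  0.3 8.4] 0.39 [ 4.3 -0.1  8.2] 0.42 [ 4.  -0.2  9.8] 0.43 [5.1 1.  9.2] 0.44 [3.7 0.3 9.1] 0.45 [4.5 0.2 9.7] 0.46 [ 4.2 -0.6  9.3] 0.47 [ 3.7 -0.6  9.7] 0.48 [ 4.5 -0.3  9.3] 0.49 [ 3.5 -1.8 14. ] 0.5 [ 0.6 -3.1 23.8] 0.51 [-3.4 -5.6 33.8] 
end 0.5100000000000002 [0.38884527 0.3197157  0.14724008] [0.38769843 0.31934673 0.14304174]
[-2.1 -4.6 33.8]
0.6 [0.38531084 0.31744156 0.148     ]
```

The force jump at q≈0.49 marks the end stop, and it was held there. Next I check which tilted tool poses the arm can reach for ticking and inserting.

```bash
cat >> h.py <<'E'
def T(az,t):
    """tool tilted t from straight down, pointing towards azimuth az; closing line horizontal"""
    h=np.array([np.cos(az),np.sin(az),0]); z=np.sin(t)*h-np.cos(t)*np.array([0,0,1.]); y=np.array([np.sin(az),-np.cos(az),0]); return np.column_stack([np.cross(y,z),y,z])
E
python3 - <<'E'
from h import *
print(r.get_obs()["qpos"].round(2))
print("insert")
for z in (.13,.18,.26):
  for t in (60,75,90):
    print(z,t,[(az,'Y' if r.solve_ik((.55,-.32,z),T(np.radians(az),np.radians(t))) is not None else '-') for az in range(-180,180,30)])
print("tick")
for az in (-30,0,30,60):
  for t in (30,45,60):
    print(az,t,[ 'Y' if r.solve_ik((x+.06*np.cos(np.radians(az)),.03+.06*np.sin(np.radians(az)),.08),T(np.radians(az),np.radians(t))) is not None else '-' for x in (.41,.49)])
q=r.solve_ik((.55,-.32,.18),T(-.53,np.radians(80))); print(q)
E
```

```text
[0.51 0.29 1.34 0.   1.51 2.08]
insert
0.13 60 [(-180, 'Y'), (-150, 'Y'), (-120, 'Y'), (-90, '-'), (-60, 'Y'), (-30, 'Y'), (0, 'Y'), (30, 'Y'), (60, 'Y'), (90, 'Y'), (120, 'Y'), (150, '-')]
0.13 75 [(-180, '-'), (-150, '-'), (-120, '-'), (-90, '-'), (-60, 'Y'), (-30, 'Y'), (0, 'Y'), (30, 'Y'), (60, 'Y'), (90, 'Y'), (120, '-'), (150, '-')]
0.13 90 [(-180, '-'), (-150, '-'), (-120, '-'), (-90, '-'), (-60, 'Y'), (-30, 'Y'), (0, 'Y'), (30, 'Y'), (60, 'Y'), (90, 'Y'), (120, '-'), (150, '-')]
0.18 60 [(-180, '-'), (-150, 'Y'), (-120, 'Y'), (-90, '-'), (-60, '-'), (-30, 'Y'), (0, 'Y'), (30, 'Y'), (60, 'Y'), (90, 'Y'), (120, '-'), (150, '-')]
0.18 75 [(-180, '-'), (-150, '-'), (-120, '-'), (-90, '-'), (-60, 'Y'), (-30, 'Y'), (0, 'Y'), (30, 'Y'), (60, 'Y'), (90, 'Y'), (120, '-'), (150, '-')]
0.18 90 [(-180, '-'), (-150, '-'), (-120, '-'), (-90, '-'), (-60, 'Y'), (-30, 'Y'), (0, 'Y'), (30, 'Y'), (60, 'Y'), (90, 'Y'), (120, '-'), (150, '-')]
0.26 60 [(-180, '-'), (-150, 'Y'), (-120, 'Y'), (-90, '-'), (-60, '-'), (-30, 'Y'), (0, 'Y'), (30, 'Y'), (60, 'Y'), (90, 'Y'), (120, '-'), (150, '-')]
0.26 75 [(-180, '-'), (-150, '-'), (-120, '-'), (-90, '-'), (-60, 'Y'), (-30, 'Y'), (0, 'Y'), (30, 'Y'), (60, 'Y'), (90, 'Y'), (120, '-'), (150, '-')]
0.26 90 [(-180, '-'), (-150, '-'), (-120, '-'), (-90, '-'), (-60, 'Y'), (-30, 'Y'), (0, 'Y'), (30, 'Y'), (60, 'Y'), (90, 'Y'), (120, '-'), (150, '-')]
tick
-30 30 ['-', 'Y']
-30 45 ['Y', '-']
-30 60 ['Y', 'Y']
0 30 ['-', '-']
0 45 ['Y', 'Y']
0 60 ['-', 'Y']
30 30 ['Y', 'Y']
30 45 ['Y', 'Y']
30 60 ['Y', 'Y']
60 30 ['Y', 'Y']
60 45 ['Y', 'Y']
60 60 ['Y', 'Y']
[-0.76272084  0.67636969  2.35106159  2.90261801  1.28525529 -1.54341286]
```

```bash
cat >> h.py <<'E'
def grasp(label,s,sign_to,zt=.003,look_h=.22):
    """look from above, grip at s from the middle towards `sign_to` (a rough direction); returns tool-frame positions of both ends"""
    for _ in range(2):
        im,m=snap("wrist"); a=axis(label,"wrist",m)
        if a is not None: break
    conf,c,d,L,w=a; d=d*np.sign(d@np.array(sign_to)); print(label,"conf",round(conf,2),"c",c.round(4),"d",d.round(3),"L",round(L,3))
    return im,c,d,L
E
python3 - <<'E'
from h import *
r.command_gripper(.45)
r.move_to((.56,-.13,.26),T(.27,0))
im,c,d,L=grasp("stylus",0,(1,0)); m=r.camera_model("wrist")
n=r.place_of("stylus_nib","wrist")[0]; nib=onz(m,n["uv"],.0065,True)[:2]; print("nib",n["conf"],nib,"rel along",(nib-c)@d,"perp",(nib-c)@[-d[1],d[0]])
az=np.arctan2(d[1],d[0]); g=c+d*.025
if abs(L-.155)<.02:
    r.move_to((*g,.10),T(az,0)); r.line_to((*g,.003),rate=.08); print("F",r.get_obs()["ft_force"].round(1))
    r.command_gripper(0); o=r.get_obs(); print("width",o["width"]*92,"grip",o["grip_force"])
    r.line_to((*g,.20)); o=r.get_obs(); print("width",o["width"]*92,"grip",o["grip_force"],o["clock"])
    im,m=snap("wrist"); save(im,"held.png"); n=r.place_of("stylus_nib","wrist")[:2]; print([(x["conf"],x["uv"]) for x in n])
E
```

```text
stylus conf 0.72 c [ 0.6003 -0.1227] d [0.964 0.267] L 0.156
nib 0.87 [ 0.52540716 -0.14197218] rel along -0.07734717925427774 perp 0.00144827368508772
F [-4.6 -6.2 21.5]
width 0.6354917323355326 grip 0.0
width 0.25030692141814637 grip 0.0 29.9417
[(0.16, [130.9, 312.5])]
```

View pics/held.png

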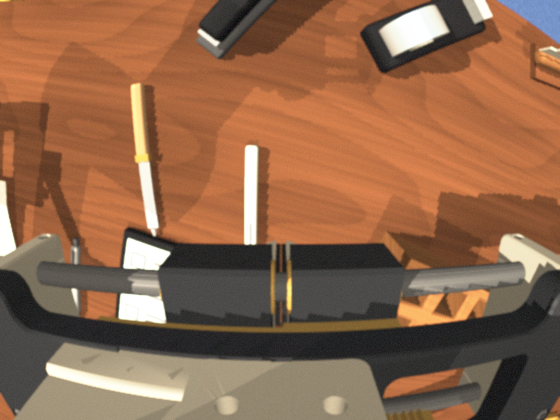

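The gripper closed empty. The stylus lies slightly left of the fingers (column 250, rows 145–245), so it was moved or mislocated. I measure it again from higher up.

Run:
```python
from h import *
r.command_gripper(.6)
for p in [(.56,-.13,.26),(.52,-.10,.34)]:
    r.move_to(p,T(.27,0)); im,m=snap("wrist"); o=r.get_obs()
    print(o["tcp_pos"].round(4),np.round(m["extrinsics"],4).tolist())
    a=axis("stylus","wrist",m); n=r.place_of("stylus_nib","wrist")[0]; print([np.round(x,4) for x in a[:4]],onz(m,n["uv"],.0065,True)[:2],n["conf"])
im,m=snap("top"); a=axis("stylus","top",m); print("top",[np.round(x,4) for x in a[:4]])
im,m=snap("scene"); save(im,"s2.png"); a=axis("stylus","scene",m); print("scene",[np.round(x,4) for x in a[:4]])
```

```text
[ 0.5601 -0.13    0.2598] [[0.2661, 0.931, 0.2497, 0.6261], [-0.9639, 0.2571, 0.0685, -0.1122], [-0.0004, -0.259, 0.9659, 0.4173], [0.0, 0.0, 0.0, 1.0]]
[np.float64(0.62), array([ 0.5845, -0.0914]), array([-0.9723, -0.2339]), np.float64(0.1544)] [ 0.50931027 -0.11189541] 0.66
[ 0.5201 -0.0998  0.3389] [[0.2668, 0.9304, 0.2514, 0.5864], [-0.9637, 0.2579, 0.0684, -0.082], [-0.0012, -0.2605, 0.9655, 0.4963], [0.0, 0.0, 0.0, 1.0]]
[np.float64(0.78), array([ 0.5841, -0.092 ]), array([-0.9728, -0.2315]), np.float64(0.1497)] [ 0.50626874 -0.1162997 ] 0.81
top [np.float64(0.52), array([0.4163, 0.1293]), array([-1.    , -0.0061]), np.float64(0.1376)]
scene [np.float64(0.77), array([ 0.5842, -0.0929]), array([0.9724, 0.2332]), np.float64(0.1544)]
```

```bash
cat >> h.py <<'E'
def take(label,s,sign_to,op=.45):
    im,c,d,L=grasp(label,s,sign_to); az=np.arctan2(d[1],d[0]); g=c+d*s
    r.command_gripper(op); r.move_to((*g,.10),T(az,0)); r.line_to((*g,.03),rate=.12); r.wait(.1)
    f0=r.get_obs()["ft_force"][2]; z=.012; r.line_to((*g,z),rate=.06)
    while z>.002:
        F=r.get_obs()["ft_force"][2]-f0
        if F>5: z+=.001; r.line_to((*g,z),rate=.03); break
        z-=.001; r.line_to((*g,z),rate=.03)
    o=r.get_obs(); print("z",o["tcp_pos"],"F",(o["ft_force"][2]-f0).round(1))
    r.command_gripper(0); o=r.get_obs(); print("width mm",o["width"]*92,"grip",o["grip_force"])
    r.line_to((*g,.20)); o2=r.get_obs(); print("lifted width",o2["width"]*92,"clock",o2["clock"])
    return o["ee_rot"],o["tcp_pos"],c,d
E
python3 - <<'E'
from h import *
Rg,p,c,d=take("stylus",.025,(1,0))
nib=np.append(c-.08*d,.0065); nt=Rg.T@(nib-p); print("nib in tool",nt); np.save("nib.npy",nt)
r.move_to((.48,-.05,.30),T(.4,np.radians(50)))
o=r.get_obs(); print("w",o["width"]*92); print("nib pred",o["tcp_pos"]+o["ee_rot"]@nt)
for cam in ("scene","top","wrist"):
    im,m=snap(cam); save(im,f"h_{cam}.png")
    E=np.array(m["extrinsics"]); q=E[:3,:3].T@(o["tcp_pos"]+o["ee_rot"]@nt-E[:3,3]); f=210/np.tan(np.radians(m["fov_y"])/2)
    a,b=q[0]/-q[2],-q[1]/-q[2]
    if cam=="wrist": t=np.hypot(a,b); k=np.arctan(t)/t; a*=k;b*=k
    print(cam,"pred",m["cx"]+f*a,m["cy"]+f*b,[(round(x["conf"],2),np.round(x["uv"],1)) for x in r.place_of("stylus_nib",cam)[:2]])
E
python3 -c "
import cv2,numpy as np
a=[cv2.imread(f'pics/h_{c}.png') for c in ('scene','wrist')]
cv2.imwrite('pics/h2.png',cv2.resize(np.hstack(a),(800,300),interpolation=cv2.INTER_AREA))"
```

```text
stylus conf 0.85 c [ 0.5842 -0.0925] d [0.973 0.231] L 0.155
z [ 0.60848364 -0.08670707  0.00191334] F -0.6
width mm 12.66490985636259 grip 29.99973177909851
lifted width 12.51876223842625 clock 39.8583
nib in tool [-1.05005294e-01  2.01329157e-05 -4.49485339e-03]
w 12.830628099258588
nib pred [ 0.41500373 -0.07799658  0.22259709]
scene pred 239.24391286521302 186.91109785913747 [(0.52, array([239.1, 187.5]))]
top pred 314.8402566094691 244.7578705570348 []
wrist pred 280.7901064478395 400.2577080386272 []
```

View pics/h2.png

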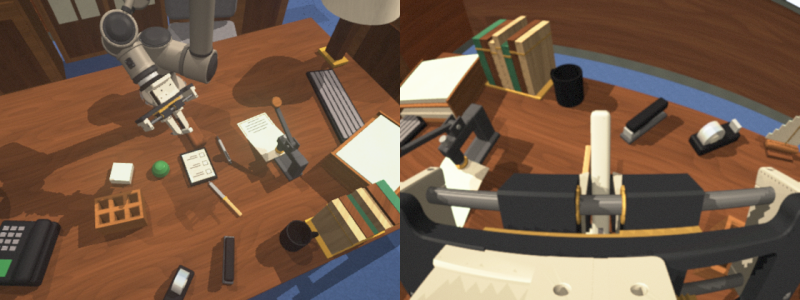

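The stylus is held and its nib is within 1 px of the prediction in the scene view, at (239, 187). Next I tick the boxes.

```bash
cat > tick.py <<'E'
from h import *
nt=np.load("nib.npy"); B=np.array([[.492,.029],[.452,.0318],[.412,.0346]])
def best():
    for t in (50,55,45,60,40):
        for az in (.3,.45,.15,.6,0):
            Rt=T(az,np.radians(t))
            if all(r.solve_ik(np.append(b,h)-Rt@nt,Rt) is not None for b in B for h in (.012,.04,.06)): return az,t,Rt
az,t,Rt=best(); print("az,t",az,t)
P=lambda b,z: np.append(b,z)-Rt@nt
r.move_to(P(B[0],.06),Rt)
for b in B:
    r.line_to(P(b,.045)); r.line_to(P(b,.024),rate=.08); r.wait(.2)
    f0=np.mean([r.get_obs()["ft_force"] for _ in range(3)],0); z=.019
    while z>.004:
        r.line_to(P(b,z),rate=.03); r.wait(.06); F=r.get_obs()["ft_force"]-f0
        if F[2]>2: break
        z-=.001
    r.wait(.4); o=r.get_obs(); print("contact cmd z",round(z,4),"nib",(o["tcp_pos"]+o["ee_rot"]@nt).round(4),"F",(o["ft_force"]-f0).round(1))
    r.line_to(P(b,.045),rate=.1)
r.line_to(P(B[2],.10)); print(r.get_obs()["clock"],r.get_obs()["width"]*92)
E
python3 tick.py
```

```text
az,t 0.3 50
contact cmd z 0.013 nib [0.4925 0.029  0.0133] F [1.9 2.2 3.9]
contact cmd z 0.013 nib [0.4525 0.0318 0.0133] F [2.8 2.7 5. ]
contact cmd z 0.013 nib [0.4125 0.0345 0.0132] F [2.7 0.6 5.8]
55.0333 12.786957364023506
```

The contacts fit: nib at 13.3 mm, directly on each box. Next I measure the tidy from its top-face corners (crop coordinates in the first top view) and its mask.

Run:
```python
from h import *
im,m=snap("top"); save(im,"top1.png")
C=np.array([[617,87],[748,101],[741,190],[610,174]])/ [800/420,400/210]+[60,120]
Pc=np.array([onz(m,u,.085)[:2] for u in C]); print(Pc.round(3).tolist(),"centre",Pc.mean(0)); e=[np.linalg.norm(Pc[i]-Pc[(i+1)%4]) for i in range(4)]; print(np.round(e,3))
t=r.trace("tidy","top")[0]; k=t["mask"].astype(np.uint8); v,u=np.nonzero(k)
P=np.array([onz(m,p,.085)[:2] for p in zip(u,v)],np.float32); print("mask rect",cv2.minAreaRect(P))
print([ (d["conf"],onz(m,d["uv"],0)) for d in r.place_of("tidy","top")[:1]])
a=im[140:270,340:500]; save(cv2.resize(a,(800,650)[:2],interpolation=cv2.INTER_CUBIC)[:600],"tidyc.png")
```

```text
[[0.605, -0.252], [0.585, -0.408], [0.478, -0.391], [0.5, -0.238]] centre [ 0.54222113 -0.3223668 ]
[0.156 0.108 0.154 0.106]
mask rect ((0.5367797017097473, -0.31238439679145813), (0.1705288290977478, 0.12109139561653137), 81.80433654785156)
[(0.68, array([ 0.53907272, -0.33592763,  0.        ]))]
```

View pics/tidyc.png

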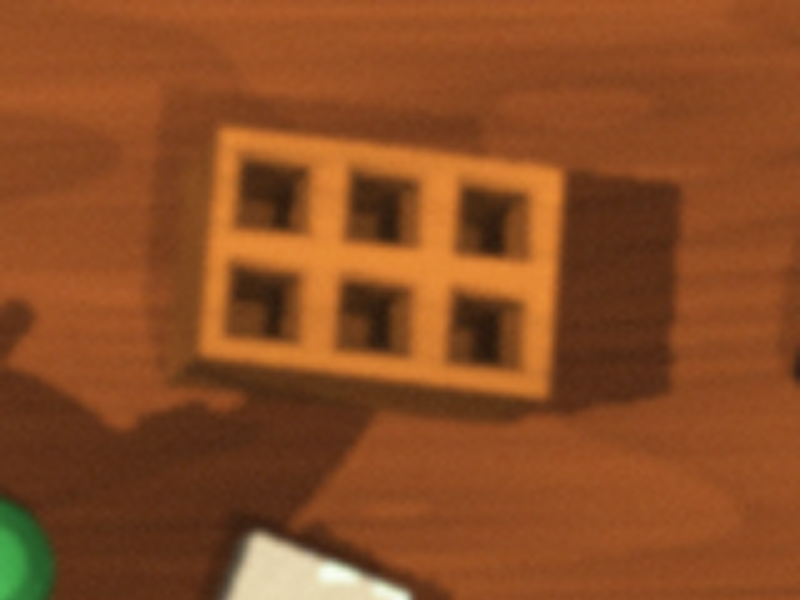

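The tidy's top face measures 156 × 106 mm as it should: centre (0.542, −0.322), yaw ≈ −0.138. Next I insert the stylus in the far-left well.

```bash
cat >> h.py <<'E'
TC=np.array([.542,-.322]); TY=-.138
def well(x,y): c,s=np.cos(TY),np.sin(TY); return TC+np.array([c*x-s*y,s*x+c*y])
def feasible(w,end,az,t):
    Rt=T(az,np.radians(t)); a=[r.solve_ik(np.append(w,z)-Rt@end,Rt) for z in (.12,.06,.02)]
    if any(x is None for x in a): return None
    if max(np.abs(a[0]-a[2]))>1: return None
    return np.abs(a[0]-r.get_obs()["qpos"]).max(),az,t
def insert(w,end,zlow=.026,ts=(86,82)):
    """put the held thing (its lower end at `end` in the tool frame) into the well at w and let go"""
    fs=[f for t in ts for az in (-.138,-.3,-.5,0,.2,.4) if (f:=feasible(w,end,az,t))]; print("opts",[tuple(np.round(f,2)) for f in fs])
    _,az,t=min(fs,key=lambda f:f[0]+.03*abs(f[2]-86)); Rt=T(az,np.radians(t)); lean=np.array([np.cos(az),np.sin(az)])*np.tan(np.pi/2-np.radians(t))*.04
    P=lambda z:np.append(w-lean*np.sign(1),z)-Rt@end
    r.move_to(P(.13),Rt)
    im,_=snap("scene"); save(im,f"ins{int(r.get_obs()['clock'])}.png")
    r.line_to(P(.095),rate=.1); r.wait(.15); f0=r.get_obs()["ft_force"]; z=.095
    while z>zlow:
        z=max(z-.008,zlow); r.line_to(P(z),rate=.08); F=r.get_obs()["ft_force"]-f0
        if np.linalg.norm(F)>9: print("blocked at",z,F.round(1)); return False
    print("down",z,"F",F.round(1)); r.command_gripper(.38); r.wait(.3)
    p=r.get_obs()["tcp_pos"]; r.line_to(p-Rt[:,2]*.09,rate=.12); r.line_to(p-Rt[:,2]*.09+[0,0,.12]); print("clock",r.get_obs()["clock"]); return True
E
python3 - <<'E'
from h import *
nt=np.load("nib.npy"); print(r.get_obs()["qpos"].round(2))
r.move_to((.45,-.12,.36),T(-.1,np.radians(60))); print(r.get_obs()["qpos"].round(2))
w=well(.025,.05); print(w); print(insert(w,nt))
im,m=snap("scene"); save(im,"after_st.png")
E
ls pics; python3 -c "
import cv2,numpy as np,glob
a=[cv2.imread(glob.glob('pics/ins*.png')[0]),cv2.imread('pics/after_st.png')]
cv2.imwrite('pics/i2.png',np.hstack([x[150:420,60:460] for x in a]))"
```

```text
[-0.38  0.13  2.43  1.86  0.53 -0.82]
[-0.88 -0.3   2.26  1.21  0.71 -0.  ]
[ 0.57364045 -0.27591441]
opts [(np.float64(1.4), np.float64(-0.14), np.float64(86.0)), (np.float64(1.47), np.float64(-0.3), np.float64(86.0)), (np.float64(1.79), np.float64(-0.5), np.float64(86.0)), (np.float64(1.31), np.float64(0.0), np.float64(86.0)), (np.float64(1.18), np.float64(0.2), np.float64(86.0)), (np.float64(1.05), np.float64(0.4), np.float64(86.0)), (np.float64(1.33), np.float64(-0.14), np.float64(82.0)), (np.float64(1.43), np.float64(-0.3), np.float64(82.0)), (np.float64(1.79), np.float64(-0.5), np.float64(82.0)), (np.float64(1.24), np.float64(0.0), np.float64(82.0)), (np.float64(1.11), np.float64(0.2), np.float64(82.0)), (np.float64(1.0), np.float64(0.4), np.float64(82.0))]
down 0.026 F [ 0.7 -0.2  0.5]
clock 63.0
True
after_st.png
h2.png
h_scene.png
h_top.png
h_wrist.png
held.png
ins57.png
press.png
s2.png
scene0.png
tidyc.png
top0.png
top0c.png
top1.png
w0.png
w02.png
w1.png
w2.png
```

View pics/i2.png

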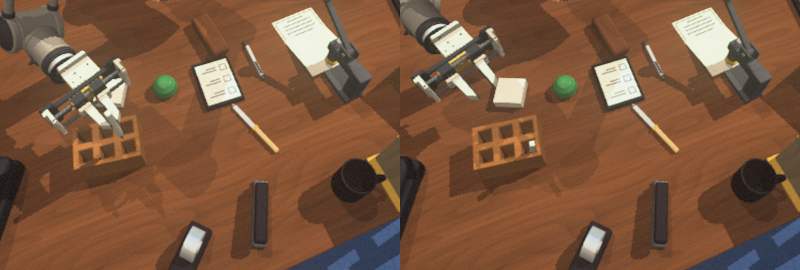

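The stylus is standing in the far-left well (top visible at (532, 145) in the right panel). Next is the letter opener.

Run:
```python
from h import *
r.move_to((.45,-.1,.36),T(0,np.radians(30)))
r.move_to((.56,0.03,.28),T(.33,0))
Rg,p,c,d=take("letter_opener",.03,(1,0))
e=Rg.T@(np.append(c-.09*d,.006)-p); print(e)
if r.get_obs()["width"]*92>5:
    r.move_to((.45,-.12,.36),T(-.1,np.radians(60)))
    w=well(.025,-.05); print(w,insert(w,e,zlow=.024))
    im,m=snap("scene"); save(im,"after_lo.png")
    save(np.hstack([im[150:420,60:460],cv2.imread(f"pics/{sorted(__import__('glob').glob('pics/ins*'))[-1][5:]}")[150:420,60:460,::-1]]),"i3.png")
```

```text
letter_opener conf 0.76 c [0.6165 0.0441] d [0.946 0.324] L 0.176
z [0.64477228 0.05382332 0.00192689] F 0.3
width mm 13.710763710518512 grip 29.99972105026245
lifted width 13.655722497764831 clock 72.6083
[-1.20005633e-01  1.98423715e-05 -3.98662991e-03]
opts [(np.float64(1.22), np.float64(-0.14), np.float64(86.0)), (np.float64(1.33), np.float64(-0.3), np.float64(86.0)), (np.float64(1.53), np.float64(-0.5), np.float64(86.0)), (np.float64(1.12), np.float64(0.0), np.float64(86.0)), (np.float64(1.02), np.float64(0.2), np.float64(86.0)), (np.float64(1.08), np.float64(0.4), np.float64(86.0)), (np.float64(1.15), np.float64(-0.14), np.float64(82.0)), (np.float64(1.27), np.float64(-0.3), np.float64(82.0)), (np.float64(1.52), np.float64(-0.5), np.float64(82.0)), (np.float64(1.06), np.float64(0.0), np.float64(82.0)), (np.float64(0.98), np.float64(0.2), np.float64(82.0)), (np.float64(1.04), np.float64(0.4), np.float64(82.0))]
down 0.024 F [ 1.4 -1.1  0.3]
clock 80.65
[ 0.55988421 -0.37496372] True
```

View pics/i3.png

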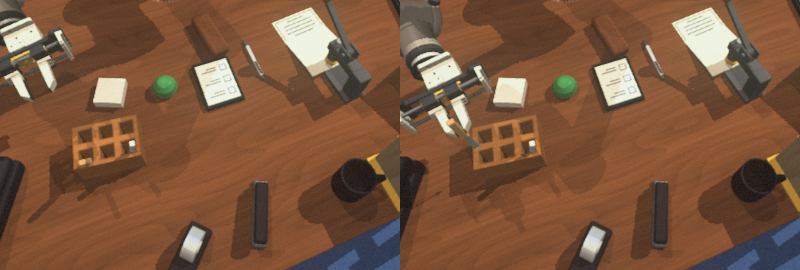

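The letter opener stands in the far-right well. Last is the ballpoint.

Run:
```python
from h import *
r.move_to((.45,-.1,.36),T(0,np.radians(30)))
r.move_to((.40,0.12,.30),T(0,0))
Rg,p,c,d=take("ballpoint",.025,(1,0))
e=Rg.T@(np.append(c-.073*d,.006)-p); print(e)
if r.get_obs()["width"]*92>5:
    r.move_to((.45,-.12,.36),T(-.1,np.radians(60)))
    w=well(-.025,0); print(w,insert(w,e,zlow=.024))
    im,m=snap("scene"); save(im,"after_bp.png")
    r.move_to((.45,-.1,.42),T(0,np.radians(20))); r.move_to((.42,-.2,.40),T(0,0)); r.wait(.5)
    iw,m=snap("wrist"); save(np.hstack([im[150:420,60:460],iw[:270,160:560]]),"i4.png")
    for l in ["paperweight","notes"]: 
        for x in r.place_of(l,"wrist")[:1]: print(l,onz(m,x["uv"],0,True).round(3))
    print(r.get_obs()["clock"])
```

```text
ballpoint conf 0.58 c [0.4192 0.1301] d [1.    0.002] L 0.139
z [0.44411502 0.13015395 0.00192159] F -0.8
width mm 11.475036559194947 grip 29.998008906841278
lifted width 11.67030517760141 clock 90.3833
[-9.79909856e-02 -1.14863771e-06 -3.99279974e-03]
opts [(np.float64(1.4), np.float64(-0.14), np.float64(86.0)), (np.float64(1.49), np.float64(-0.3), np.float64(86.0)), (np.float64(1.57), np.float64(-0.5), np.float64(86.0)), (np.float64(1.32), np.float64(0.0), np.float64(86.0)), (np.float64(1.18), np.float64(0.2), np.float64(86.0)), (np.float64(1.06), np.float64(0.4), np.float64(86.0)), (np.float64(1.33), np.float64(-0.14), np.float64(82.0)), (np.float64(1.43), np.float64(-0.3), np.float64(82.0)), (np.float64(1.57), np.float64(-0.5), np.float64(82.0)), (np.float64(1.25), np.float64(0.0), np.float64(82.0)), (np.float64(1.12), np.float64(0.2), np.float64(82.0)), (np.float64(1.01), np.float64(0.4), np.float64(82.0))]
down 0.024 F [ 0.3 -0.   0.4]
clock 98.7333
[ 0.51723767 -0.31856094] True
paperweight [ 0.407 -0.146  0.   ]
notes [ 0.376 -0.283  0.   ]
101.7333
```

View pics/i4.png

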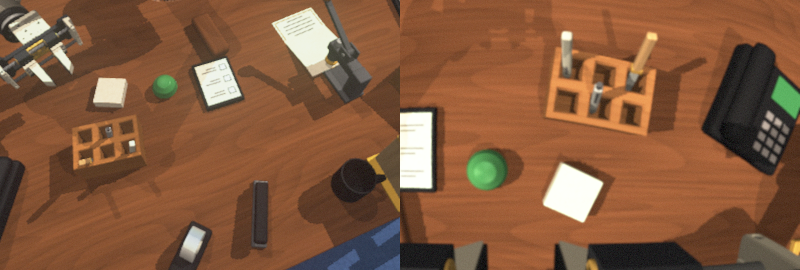

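All three stand in their wells: stylus at (566, 55), ballpoint at (596, 97) and letter opener at (640, 60) in the right panel. The paperweight and notes have not moved, and the lever looks raised again. Handing in.

Run:
```python
from h import *
im,m=snap("scene"); print([(l,[(round(x["conf"],2),np.round(x["uv"])) for x in r.look_for(l,"scene")[:1]]) for l in ("fountain_pen","highlighter","lever_knob")])
print(r.finish_job())
```

```text
[('fountain_pen', []), ('highlighter', []), ('lever_knob', [(0.97, array([391., 163.]))])]
the job is handed in; nothing more can be done
None
```

The job is handed in, with no verdict shown: I pushed the lever to its stop and let it back up, touched the three boxes far to near, and stood the stylus, letter opener and ballpoint (the only pens I found) in the tidy, with the paperweight and notes unmoved.

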